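# Bring the tyre valve to the top for the pump

### The arm

A 6-joint arm with a two-finger parallel gripper is mounted at the origin on a cart in front of the work surface, level with it; the furniture and walls round the work are solid. World frame = base frame: x ahead of the robot, y to its left, z up, the work surface at z = 0. Lengths are in m, angles in rad, forces in N, time in s.
With the tool pointing down it reaches from about 0.375 to 0.975 m from the base axis. Payload 3.8 kg.
Tool frame: the origin (TCP) lies at the very end of the fingers, on their centre line; the grasp point (between the pads) lies 19 mm behind it; z points along the fingers, y is the line along which they close (so a half turn about z gives the same grasp; the last joint's range is limited). The gripper opens to 88 mm and grips with 3 to 60 N. Pads are 18 mm wide; open, the fingers measure 123 mm over their backs; the gripper's body (75 mm by 187 mm) begins 45 mm behind the grasp point.
Start: joints at [1.234, 0.264, 1.604, -0, 1.274, -0.037], TCP at [0.199, 0.645, 0.239] pointing down, gripper open.
Joint ranges: [-2.63, 2.63], [-0.94, 2.18], [0.31, 2.57], [-1.31, 4.45], [0, 2.66], [-2.55, 2.55]. Speed limits (rad/s): [2.57, 2.57, 3.14, 3.14, 3.14, 3.14].

### API

Orientations are given as a rotation vector (axis times angle).
In Python, from workcell import robot, cams gives the robot as it stands.
- The arm moves only by the tool drive_tool, never from a script. Its argument "commands" is one flat list of numbers, 5 for each row, row after row: the shift along the tool's x, y, z normalised to -1 to 1, where 1 is 3 cm, then the turn about the tool's z normalised to -1 to 1, where 1 is 0.1 rad, then the closure in counts, from 0 (fully open) to 255 (shut). In form: [x, y, z, spin, claw, x, y, z, spin, claw, ...]. A call has 1 to 8 rows; each row shifts and turns the commanded pose from where the row before left it, along the tool's axes as they then stand; what a row does not reach is not made up. A row lasts 1/8 s, in which the tool goes at most 62.5 mm and 10.7 degrees, less where a joint would pass 70% of its speed; a pose out of reach is approached as far as the arm can. A call with a number of a shift or a turn outside -1 to 1 is refused whole. A call with a gripper value outside its range is refused whole. The fingers move at their own pace and stop on an object; "newtons" is the grip in N (left out, the last holds). Time passes only in rows, so rows that do not move let the fingers close. It gives the time, the measured TCP pose, the force, the opening and the grip force at its end, in the units of the state.
- robot.read_state(): the state, without advancing time (a new reading comes with each control period).
- cams.read_camera(name): name is "scene" or "top" or "wrist"; returns a dict with "image" (384x512x3 uint8, red, green, blue), "fx", "fy", "cx", "cy" (pixels), "camera_from_world" (4x4, takes a point from world to camera coordinates). Camera axes: x right, y down, z forward; pixel columns grow to the right and rows downward; lengths in m; the calibration is good to about 2 mm. The wrist camera is an equidistant fisheye: a pixel r from the principal point sees the ray r / f radians off the axis. A picture is of the moment at which its call begins. There is no depth.
- robot.hand_in(): hands the job in; it is judged then, once.
The state is a dict: "t": time; "joints": joint angles; "joint_velocities": joint speeds; "tau": joint torques, N m; "tool_pos": TCP position; "orientation": TCP orientation; "wrist_force": force on the tool from outside, world axes, zero at the start; "moment": the same for the moment, N m; "width": finger opening in m; "grasp_force": force on a finger pad.
Only numpy, scipy, OpenCV 4.12 (cv2) and the standard library are available. Lean on these libraries where they do the work, as an engineer would, in place of code of your own. Each camera call takes 0.05 s, during which the arm holds its last target. There are 200 camera calls.

### The job

The hand-truck wheel in the blue axle stand is to be pumped up: turn it by gently pushing on its spokes with the fingertips, one after another as needed, until its red-capped valve stem is at twelve o'clock, at the top of the rim straight above the axle (yellow dots on the tyre mark the place of the valve), and leave the wheel at rest there. Push on the spokes only, not on the tyre or the valve stem, and leave the battery, the solder reel and the small red screwdriver where they are.

Things in the scene. Friction and masses are not known exactly. Their poses are not given: they have to be found in the camera images.
- stand: Axle stand bolted to the bench; base plate 170 (x) x 140 (y) x 12 mm. Origin: centre of the underside, on the bench. Its x axis is level, along the axle, away from the robot (turned up to 0.3 rad either way); y to the robot's left, z up. Two blue posts, 34 mm wide, 8 mm thick, at x = -66 and +66 mm, rounded tops at 177 mm, with nuts 11 mm beyond. The front post covers only the wheel's lower half.
- axle (a point): Centre of the wheel on the axle, 160 mm above the stand's origin; it has the stand's axes. The wheel above this height is open from the front and from above.
- wheel: Upright 264 mm wheel that turns on the axle, endlessly both ways; friction (0.12 N m, 2 N at 60 mm radius) holds it where it is left. Origin: its centre, on the axle; x = the stand's x; z points from axle to valve, so roll is 0 with the valve on top, positive with it to the robot's right. Hub 40 mm thick, 60 mm flanges at x = -45 and 45 mm. Rim: inner radius 88 mm, x = -16 to 16 mm. It cannot come off.
- spoke (a point): Middle of one of five front spokes, 60 mm from the axle at x = -27 mm of the wheel; it has the wheel's axes. Front spokes: round aluminium bars 12 mm thick, at 36, 108, 180, 252 and 324 degrees from the valve (this one 36 degrees towards the wheel's +y), slanting from 22 mm radius at x = -45 mm to 92 mm radius at x = -12 mm, so proud of the tyre near the hub. Five more lie behind them at x = 12 to 45 mm.
- tyre: Black tyre on the wheel, round in section, 40 mm thick (x = -20 to +20 mm), 184 mm inner and 264 mm outer diameter; same origin and axes as the wheel. Two yellow dots, 16 mm across, mark where the valve is: one on its front side at 112 mm radius, one on the middle of the tread. Not to be pushed.
- valve_stem: Brass valve stem with red cap, 8 to 11 mm thick, midway between two spokes, at x = 4 mm of the wheel's frame; it sticks out of the rim towards the hub, from 90 to 62 mm radius. Same axes as the wheel, origin on the axle. Not to be pushed.
- valve (a point): Point on the valve stem, 75 mm from the axle along the wheel's z axis and 4 mm along its x; it has the wheel's axes. It must end straight above the axle.
- battery_9v: Dark 9 V block battery standing loose on the bench in front of the stand's left side, 18x27x48 mm, origin at the centre of its underside. Leave alone.
- solder_reel: Reel of solder, 52 mm across, 34 mm high, standing loose on the bench in front of the stand's right side, origin at the centre of its underside. Leave alone.
- stubby_driver: Stubby red screwdriver, 74x20x20 mm, lying loose on the bench to the right of the wheel, origin at the centre of its underside. Leave alone.

How it is judged:
By the outcome, as a careful person would: the job done as asked, in the order asked, and still so for the second after the job is handed in, with the robot touching nothing.
It also fails if it takes over 61 s, if anything falls off the work surface, if the arm or the gripper's body presses on something with over 40 N, if the wrist force passes 120 N, or if a joint passes its speed limit or range.

## Working session

There is one attempt and no reset: what is moved stays moved. The work goes in short steps, Python scripts to look and compute and a tool call to move; the robot and the scene stay as the last step left them, time stands still between calls to the robot, and variables do not carry over. Pictures are saved under pics/ and viewed, at most 10 in all, crops included, and the job is handed in when it is done.

Besides the shell and the picture viewer there is one more tool, called after "Emit:" by a JSON object that holds its "name" and its "arguments". drive_tool: Moves the arm, as the interface text tells. Its arguments: {"type":"object","properties":{"commands":{"type":"array","items":{"type":"number"}},"newtons":{"type":"number"}},"required":["commands"]}

```bash
mkdir -p pics; python3 - <<'E'
from workcell import robot,cams
import cv2,numpy as np
for n in ["scene","top"]:
    c=cams.read_camera(n); cv2.imwrite(f"pics/{n}0.png",c["image"][:,:,::-1])
    np.savez(f"pics/{n}0.npz",**c)
    print(n,c["fx"],c["fy"],c["cx"],c["cy"],c["camera_from_world"].round(4).tolist())
print(robot.read_state())
E
```

```text
scene 468.26446022789855 468.26446022789855 253.08933464059712 191.09013676617437 [[0.6016, -0.7988, 0.0041, -0.4892], [-0.4575, -0.3488, -0.8179, 0.3477], [0.6548, 0.4902, -0.5753, 0.8289], [0.0, 0.0, 0.0, 1.0]]
top 348.7788215748392 348.7788215748392 259.6767446843189 186.0594436050711 [[-0.0051, -0.9998, -0.0209, -0.1372], [-0.9811, 0.009, -0.1931, 0.6317], [0.1932, 0.0195, -0.981, 0.9332], [0.0, 0.0, 0.0, 1.0]]
{'t': 0.1, 'joints': array([ 1.23413207e+00,  2.64670161e-01,  1.60522313e+00, -1.71653218e-05,
        1.27370344e+00, -3.69442475e-02]), 'joint_velocities': array([-0.00120499, -0.00172026, -0.00289861,  0.0014116 ,  0.0010591 ,
        0.00039825]), 'tau': array([-4.31037154e-05, -5.03614533e+01, -3.58073401e+01,  7.30581838e-02,
        2.33039574e-02, -5.16989587e-05]), 'tool_pos': array([0.19912037, 0.64429449, 0.23752539]), 'orientation': array([-4.68977642e-01, -3.10602924e+00,  3.09767423e-03]), 'wrist_force': array([-0.31789428, -0.53527927, -0.12081486]), 'moment': array([ 0.00156123,  0.0037471 , -0.00284875]), 'grasp_force': 0.0, 'width': 0.08804503814236742}
```

View pics/scene0.png

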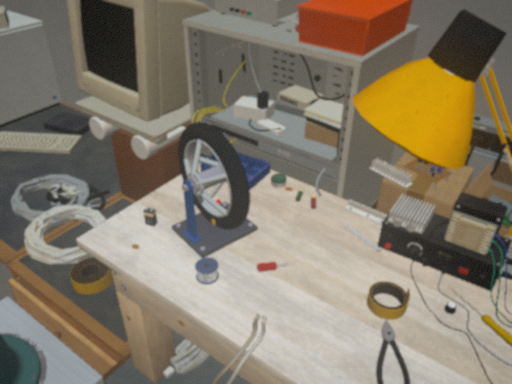

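View pics/top0.png

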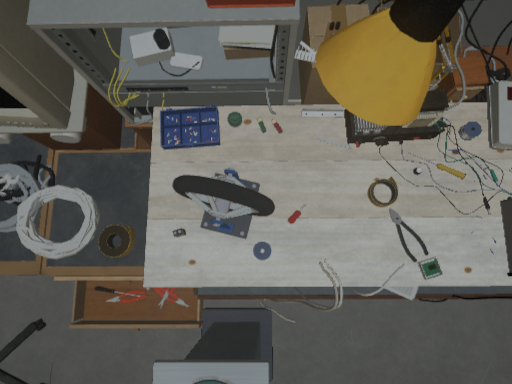

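Scene picture: the wheel is centred near (213,175), with the base at (215,232), the reel at (207,270) and the battery at (150,215). Top picture: the tyre runs from (174,185) to (273,207). I'll zoom in on both.

```bash
python3 - <<'E'
import cv2,numpy as np
a=cv2.imread("pics/scene0.png")[115:260,160:270]
b=cv2.imread("pics/top0.png")[160:250,165:285]
a=cv2.resize(a,None,fx=4,fy=4,interpolation=cv2.INTER_CUBIC)
b=cv2.resize(b,None,fx=3,fy=3,interpolation=cv2.INTER_CUBIC)
o=np.zeros((600,800,3),np.uint8);o[:580,:440]=a;o[:270,440:800]=b
cv2.imwrite("pics/z0.png",o)
E
```

```text
(no output)
```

View pics/z0.png

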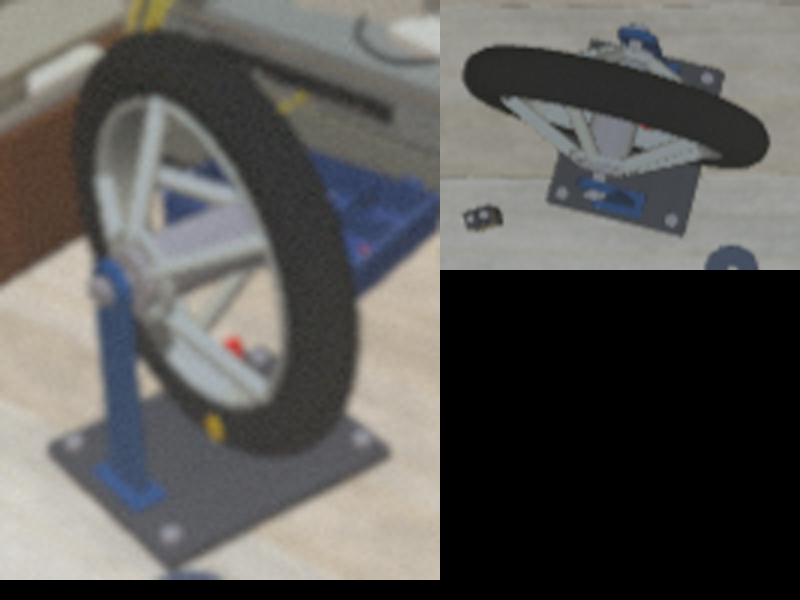

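Zoomed view: the valve is low, with its yellow dot at scene (213.5,221.8) and its red cap at (218.8,201.8). The plate corners FL, FR and BR are visible in both pictures.

```bash
cat > h.py <<'E'
import numpy as np
from scipy.optimize import least_squares
from scipy.spatial.transform import Rotation as R
def proj(c,p):
    p=np.atleast_2d(p)@c["camera_from_world"][:3,:3].T+c["camera_from_world"][:3,3]
    return np.c_[c["fx"]*p[:,0]/p[:,2]+c["cx"],c["fy"]*p[:,1]/p[:,2]+c["cy"]]
def stand(q,p): return np.atleast_2d(p)@R.from_euler('z',q[2]).as_matrix().T+[q[0],q[1],0]
# roll>0: valve to robot's right (-y): rotation about +x by roll takes z to -y
def wheel(q,roll,p): return stand(q,np.atleast_2d(p)@R.from_euler('x',roll).as_matrix().T+[0,0,.16])
E
python3 - <<'E'
from h import *
s=dict(np.load("pics/scene0.npz"));t=dict(np.load("pics/top0.npz"))
C=np.array([[-.085,.07,.012],[-.085,-.07,.012],[.085,-.07,.012]])
ps=np.array([[172.5,227.5],[202.5,257],[257.5,228]]);pt=np.array([[200.7,227.7],[246.7,239],[259.7,183.3]])
f=lambda q:np.r_[(proj(s,stand(q,C))-ps).ravel(),(proj(t,stand(q,C))-pt).ravel()]
r=least_squares(f,[.6,.1,0]);q=r.x;print(q,r.fun.round(1))
D=[[-.018,0,.112],[.004,0,.064]];pd=np.array([[213.5,221.8],[218.8,201.8]])
g=lambda a:(proj(s,wheel(q,a[0],D))-pd).ravel()
for a0 in (-3,-2,2,3): 
    r=least_squares(g,[a0]);print(r.x,r.cost,r.fun.round(1))
np.save("q.npy",q); 
print("hub front scene/top",proj(s,stand(q,[-.081,0,.16])),proj(t,stand(q,[-.081,0,.16])))
E
```

```text
[ 0.58204459 -0.05440582 -0.23959447] [-1.3 -0.6  0.2 -0.2  1.4 -0.6 -0.3  0.4  0.   0.3  0.6  0.2]
[-3.34224301] 0.5873771820435647 [ 0.2  0.7 -0.8 -0.3]
[-3.34224301] 0.5873771820436 [ 0.2  0.7 -0.8 -0.3]
[2.94094227] 0.5873771820439471 [ 0.2  0.7 -0.8 -0.3]
[2.9409423] 0.5873771820436477 [ 0.2  0.7 -0.8 -0.3]
hub front scene/top [[182.72462235 190.54692703]] [[216.57270073 228.65030157]]
```

Fit: stand at (0.582, -0.054) with yaw -0.24, and valve roll of about 2.94 rad, so it's nearly at the bottom. The fit residuals are within about 1.4 px. I'll raise the tool and bring it near the wheel.

Emit:
{"name": "drive_tool", "arguments": {"commands": [0, 0, -1, -0.3, 255, 0, 0, -1, -0.3, 255, 0, 0, -1, 0, 255, 0, 0, -1, 0, 255, 0, 0, -1, 0, 255, -0.7, -1, 0, 0, 255, -0.7, -1, 0, 0, 255, -0.7, -1, 0, 0, 255], "newtons": 20}}

```text
t: 1.1
tool_pos: [0.2394, 0.5413, 0.388]
orientation: [-0.375, -3.119, 0.002]
wrist_force: [-0.0, -0.7, 0.9]
width: 0.0101
grasp_force: 0.0
```

Emit:
{"name": "drive_tool", "arguments": {"commands": [-0.8, -1, 0, 0, 255, -0.8, -1, 0, 0, 255, -0.8, -1, 0, 0, 255, -0.8, -1, 0, 0, 255, -0.8, -1, 0, 0, 255, -0.8, -1, 0, 0, 255, -0.8, -1, 0, 0, 255, -0.8, -1, 0, 0, 255]}}

```text
t: 2.1
tool_pos: [0.3688, 0.2625, 0.3883]
orientation: [-0.375, -3.119, 0.001]
wrist_force: [0.6, -0.2, -0.2]
width: 0.0004
grasp_force: 0.0
```

Emit:
{"name": "drive_tool", "arguments": {"commands": [-0.8, -1, 0, 0, 255, -0.8, -1, 0, 0, 255, -0.8, -1, 0, 0, 255, -0.8, -1, 0, 0, 255, -0.8, -1, 0, 0, 255, -0.8, -1, 0, 0, 255, 0, 0, 0, 0, 255]}}

```text
t: 2.98
tool_pos: [0.4661, 0.0529, 0.3879]
orientation: [-0.381, -3.117, 0.001]
wrist_force: [-0.1, 0.2, -0.2]
width: 0.0002
grasp_force: 0.0
```

```bash
cat >> h.py <<'E'
def tooldelta(st,q,target_stand):
    "shift in tool axes (units of 3 cm) to a point in axle frame"
    w=stand(q,np.array(target_stand)+[0,0,.16])[0]
    return R.from_rotvec(st["orientation"]).as_matrix().T@(w-st["tool_pos"])/.03
def axle(q,w): return (np.array(w)-[q[0],q[1],.16])@R.from_euler('z',q[2]).as_matrix()
E
python3 - <<'E'
from h import *
from workcell import robot,cams
import cv2
st=robot.read_state();q=np.load("q.npy");print(st["t"],st["tool_pos"],st["joints"].round(3),st["width"],axle(q,st["tool_pos"]))
print((R.from_euler('z',-q[2])*R.from_rotvec(st["orientation"])).as_matrix().round(3))
o=np.zeros((600,800,3),np.uint8)
a=cams.read_camera("scene")["image"][:,:,::-1][20:270,100:300]
b=cams.read_camera("wrist")["image"][:,:,::-1]
o[:500,:400]=cv2.resize(a,None,fx=2,fy=2);o[:300,400:]=cv2.resize(b,(400,300))
cv2.imwrite("pics/m1.png",o)
E
```

```text
2.975 [0.46614052 0.05287069 0.38791415] [ 0.06  -0.19   1.805 -0.     1.528 -1.267] 0.00015051282343416368 [-0.13805084  0.07670704  0.22791415]
[[-1.     0.004 -0.001]
 [ 0.004  1.    -0.001]
 [ 0.001 -0.001 -1.   ]]
```

View pics/m1.png

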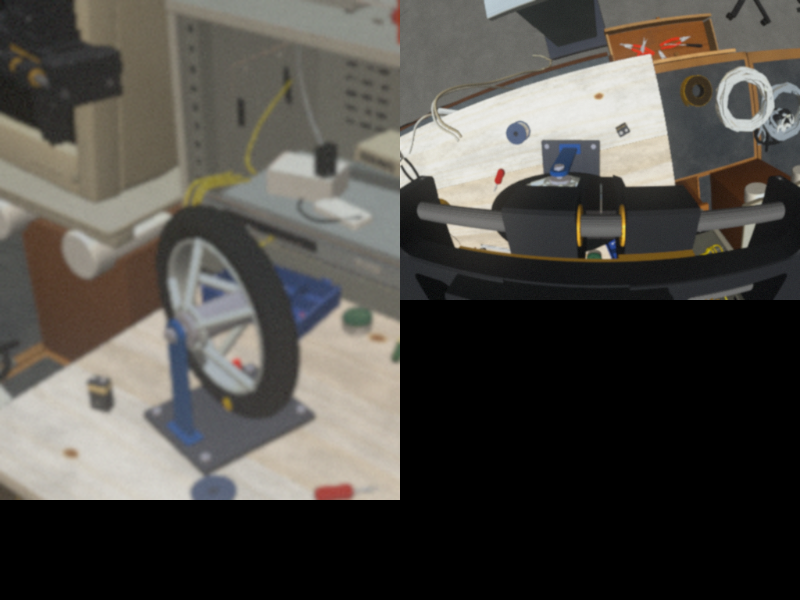

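The scene picture shows the gripper only at upper left, while the wrist view shows a wide gripper body with side rails. I'll move over the wheel to see the finger and body geometry from the side.

Emit:
{"name": "drive_tool", "arguments": {"commands": [-0.85, -0.64, 0, 0, 255, -0.85, -0.64, 0, 0, 255, -0.85, -0.64, 0.5, 0, 255, -0.85, -0.64, 0.7, 0, 255, 0, 0, 0.8, 0, 255, 0, 0, 0, 0, 255]}}

```text
t: 3.82
tool_pos: [0.5452, -0.0428, 0.3262]
orientation: [-0.373, -3.114, -0.001]
wrist_force: [0.6, -0.8, -0.2]
width: 0.0005
grasp_force: 0.0
```

```bash
python3 - <<'E'
from h import *
from workcell import robot,cams
import cv2
st=robot.read_state();q=np.load("q.npy");print(st["t"],axle(q,st["tool_pos"]))
o=np.zeros((600,800,3),np.uint8)
a=cams.read_camera("scene")["image"][:,:,::-1][50:250,120:300]
b=cams.read_camera("top")["image"][:,:,::-1][130:270,160:300]
o[:600,:540]=cv2.resize(a,None,fx=3,fy=3,interpolation=2);o[:260,540:]=cv2.resize(b,(260,260))
cv2.imwrite("pics/m2.png",o)
E
```

```text
3.825 [-0.03851804  0.00255086  0.16618239]
```

View pics/m2.png

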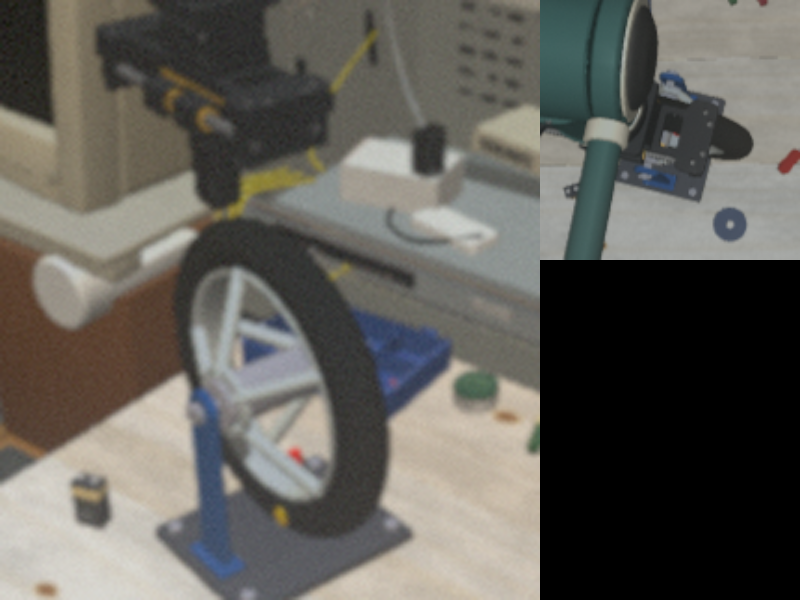

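The picture confirms the gripper body is wide across y and the fingers are about 64 mm long. With the tool vertical, the body hits the tyre top before the fingertip reaches spokes at ±36°, so a forward tilt is needed. I'll go up into free space and see what the arm does at its reach limit.

Emit:
{"name": "drive_tool", "arguments": {"commands": [0.6, 0.7, -1, 0, 255, 0.6, 0.7, -1, 0, 255, 0.6, 0.7, -1, 0, 255, 0.6, 0.7, -1, 0, 255, 0.6, 0.7, -1, 0, 255, 0.6, 0.7, -1, 0, 255, 0.6, 0.7, -1, 0, 255, 0, 0, -1, 0, 255]}}

```text
t: 4.92
tool_pos: [0.4575, 0.1306, 0.5722]
orientation: [0.369, 3.116, 0.003]
wrist_force: [-0.3, 0.3, 0.4]
width: 0.0006
grasp_force: 0.0
```

Emit:
{"name": "drive_tool", "arguments": {"commands": [0, 0, -1, 0, 255, 0, 0, -1, 0, 255, 0, 0, -1, 0, 255, 0, 0, -1, 0, 255, 0, 0, 0, 0, 255]}}

```text
t: 5.55
tool_pos: [0.4582, 0.1291, 0.6928]
orientation: [0.373, 3.112, 0.004]
wrist_force: [-0.4, -0.5, 0.2]
width: 0.0003
grasp_force: 0.0
```

```bash
python3 - <<'E'
from workcell import robot
s=robot.read_state();print(s["t"],s["tool_pos"],s["joints"].round(3),s["orientation"])
E
```

```text
5.55 [0.45818101 0.12909515 0.6928274 ] [ 0.222 -0.049  1.12   0.     2.062 -1.11 ] [0.37295201 3.11211737 0.00419051]
```

Emit:
{"name": "drive_tool", "arguments": {"commands": [0, 0, -1, 0, 255, 0, 0, -1, 0, 255, 0, 0, -1, 0, 255, 0, 0, -1, 0, 255, 0, 0, -1, 0, 255, 0, 0, 0, 0, 255]}}

```text
t: 6.3
tool_pos: [0.459, 0.1289, 0.8401]
orientation: [0.374, 3.115, 0.002]
wrist_force: [-0.3, -0.1, 0.1]
width: 0.0008
grasp_force: 0.0
```

```bash
python3 - <<'E'
from workcell import robot
s=robot.read_state();print(s["t"],s["tool_pos"],s["joints"].round(3),s["orientation"])
E
```

```text
6.3 [0.45899268 0.12893598 0.84011181] [ 0.222  0.202  0.512  0.     2.423 -1.11 ] [3.74298998e-01 3.11524116e+00 2.28100386e-03]
```

Emit:
{"name": "drive_tool", "arguments": {"commands": [0, 0, -1, 0, 255, 0.5, 0, -0.5, 0, 255, 1, 0, -0.5, 0, 255, 1, 0, -0.5, 0, 255, 1, 0, 0, 0, 255, 0, 0, 0, 0, 255]}}

```text
t: 7.05
tool_pos: [0.3428, 0.1501, 0.9014]
orientation: [0.369, 3.105, 0.011]
wrist_force: [-0.7, -0.1, 0.8]
width: 0.0005
grasp_force: 0.0
```

```bash
python3 - <<'E'
from workcell import robot
s=robot.read_state();print(s["t"],s["tool_pos"],s["joints"].round(3),s["orientation"])
E
```

```text
7.05 [0.34282409 0.15012772 0.90137923] [ 0.346  0.141  0.405 -0.     2.578 -0.988] [0.36941661 3.10466231 0.0113896 ]
```

Emit:
{"name": "drive_tool", "arguments": {"commands": [1, 0, -0.5, 0, 255, 1, 0, -0.5, 0, 255, 1, 0, -0.5, 0, 255, 1, 0, -0.5, 0, 255, 0, 0, 0, 0, 255]}}

```text
t: 7.68
tool_pos: [0.2446, 0.1884, 0.9376]
orientation: [0.365, 3.07, 0.052]
wrist_force: [0.2, -0.5, 0.5]
width: 0.0005
grasp_force: 0.0
```

```bash
python3 - <<'E'
from workcell import robot
s=robot.read_state();print(s["t"],s["tool_pos"],s["joints"].round(3),s["orientation"],sum(s["joints"][[1,2,4]]))
E
```

```text
7.675 [0.24464567 0.18835213 0.93756144] [ 0.582  0.109  0.311 -0.013  2.662 -0.764] [0.36544547 3.0701111  0.05209177] 3.0820968187342332
```

Emit:
{"name": "drive_tool", "arguments": {"commands": [-1, 0, 0.5, 0, 255, -1, 0, 0.5, 0, 255, -1, 0, 0.5, 0, 255, -1, 0, 0.5, 0, 255, 0, 0, 0, 0, 255]}}

```text
t: 8.3
tool_pos: [0.3703, 0.162, 0.8785]
orientation: [0.375, 3.078, 0.043]
wrist_force: [0.3, -0.1, -0.3]
width: 0.0007
grasp_force: 0.0
```

```bash
python3 - <<'E'
from workcell import robot
s=robot.read_state();print(s["t"],s["tool_pos"],s["joints"].round(3),s["orientation"],sum(s["joints"][[1,2,4]]))
E
```

```text
8.3 [0.37029423 0.16198913 0.87852383] [ 0.345  0.104  0.524  0.011  2.465 -0.975] [0.37536781 3.07825894 0.04311621] 3.09312588589921
```

Tilt persists once gained, because the commanded pose restarts from what was reached. The neat way to get a forward tilt is to stretch radially outward at height, in line with the wheel's heading.

Emit:
{"name": "drive_tool", "arguments": {"commands": [-0.9, -0.92, 0, 0, 255, -0.9, -0.92, 0, 0, 255, -0.9, -0.92, 0, 0, 255, -0.9, -0.92, 0, 0, 255, -0.9, -0.92, 0, 0, 255, -0.9, -0.92, 0, 0, 255, -0.9, -0.92, 0, 0, 255, -0.9, -0.92, 0, 0, 255]}}

```text
t: 9.3
tool_pos: [0.5092, -0.1021, 0.8533]
orientation: [0.368, 3.058, 0.049]
wrist_force: [0.7, 0.1, 0.3]
width: 0.0005
grasp_force: 0.0
```

Emit:
{"name": "drive_tool", "arguments": {"commands": [-0.5, -0.9, 0, 0, 255, -1, 0, 0, 0, 255, -1, 0, 0, 0, 255, 0, 0, 0, 0, 255]}}

```text
t: 9.8
tool_pos: [0.5609, -0.1404, 0.8222]
orientation: [0.365, 3.044, 0.047]
wrist_force: [0.8, 0.2, -1.2]
width: 0.0003
grasp_force: 0.0
```

```bash
cat > s.py <<'E'
from h import *
from workcell import robot
s=robot.read_state();q=np.load("q.npy")
print(s["t"],"pos",s["tool_pos"].round(4),"axle",axle(q,s["tool_pos"]).round(4),"j",s["joints"].round(3),"F",s["wrist_force"].round(2))
print((R.from_euler('z',-q[2])*R.from_rotvec(s["orientation"])).as_matrix().round(3).tolist())
E
python3 s.py
```

```text
9.8 pos [ 0.5609 -0.1404  0.8222] axle [-1.000e-04 -8.850e-02  6.622e-01] j [-0.315  0.381  0.313  0.065  2.378 -1.598] F [ 0.79  0.2  -1.17]
[[-0.997, -0.002, 0.071], [0.001, 0.999, 0.04], [-0.071, 0.04, -0.997]]
```

Emit:
{"name": "drive_tool", "arguments": {"commands": [-1, 0, -1, 0, 255, -1, 0, -1, 0, 255, -1, 0, -1, 0, 255, -1, 0, -1, 0, 255, 0, 0, 0, 0, 255]}}

```text
t: 10.42
tool_pos: [0.5862, -0.15, 0.8279]
orientation: [0.359, 2.955, 0.032]
wrist_force: [-0.5, -0.6, -0.6]
width: 0.0007
grasp_force: 0.0
```

```bash
python3 s.py
```

```text
10.425 pos [ 0.5862 -0.15    0.8279] axle [ 0.0268 -0.0919  0.6679] j [-0.322  0.378  0.311  0.072  2.293 -1.599] F [-0.45 -0.61 -0.58]
[[-0.987, -0.001, 0.16], [0.006, 0.999, 0.041], [-0.16, 0.041, -0.986]]
```

Emit:
{"name": "drive_tool", "arguments": {"commands": [-1, 0, -1, 0, 255, -1, 0, -1, 0, 255, -1, 0, -1, 0, 255, -1, 0, -1, 0, 255, -1, 0, -1, 0, 255, -1, 0, -1, 0, 255, -1, 0, -1, 0, 255, -1, 0, -1, 0, 255]}}

```text
t: 11.42
tool_pos: [0.6142, -0.1625, 0.8625]
orientation: [0.342, 2.768, 0.004]
wrist_force: [-0.3, 0.9, -0.3]
width: 0.0005
grasp_force: 0.0
```

Emit:
{"name": "drive_tool", "arguments": {"commands": [-1, 0, -1, 0, 255, -1, 0, -1, 0, 255, -1, 0, -1, 0, 255, -1, 0, -1, 0, 255, 0, 0, 0, 0, 255]}}

```text
t: 12.05
tool_pos: [0.6126, -0.1653, 0.8934]
orientation: [0.332, 2.668, -0.011]
wrist_force: [-0.3, -0.5, -0.4]
width: 0.0006
grasp_force: 0.0
```

```bash
python3 s.py
```

```text
12.05 pos [ 0.6126 -0.1653  0.8934] axle [ 0.0559 -0.1004  0.7334] j [-0.352  0.309  0.311  0.104  2.074 -1.604] F [-0.28 -0.46 -0.41]
[[-0.9, -0.002, 0.436], [0.018, 0.999, 0.043], [-0.435, 0.046, -0.899]]
```

Forward tilt is about 26°, which lets the tip reach between spokes with the body in front of the tyre. Now down to a hover point in front of and above the wheel.

Emit:
{"name": "drive_tool", "arguments": {"commands": [0.72, 0.12, 0.97, 0, 255, 0.72, 0.12, 0.97, 0, 255, 0.72, 0.12, 0.97, 0, 255, 0.72, 0.12, 0.97, 0, 255, 0.72, 0.12, 0.97, 0, 255, 0.72, 0.12, 0.97, 0, 255, 0.72, 0.12, 0.97, 0, 255, 0.72, 0.12, 0.97, 0, 255]}}

```text
t: 13.05
tool_pos: [0.5702, -0.1118, 0.6087]
orientation: [0.332, 2.671, -0.01]
wrist_force: [0.2, -0.1, 0.2]
width: 0.0005
grasp_force: 0.0
```

Emit:
{"name": "drive_tool", "arguments": {"commands": [0.72, 0.12, 0.97, 0, 255, 0.72, 0.12, 0.97, 0, 255, 0.72, 0.12, 0.97, 0, 255, 0.72, 0.12, 0.97, 0, 255, 0.72, 0.12, 0.97, 0, 255, 0.72, 0.12, 0.97, 0, 255, 0.72, 0.12, 0.97, 0, 255, 0, 0, 0, 0, 255]}}

```text
t: 14.05
tool_pos: [0.5303, -0.0644, 0.3581]
orientation: [0.332, 2.678, -0.01]
wrist_force: [-0.6, 0.2, 0.1]
width: 0.0004
grasp_force: 0.0
```

```bash
cat >> s.py <<'E'
import sys
p=axle(q,s["tool_pos"])
for a in sys.argv[1:]:
    t=np.array(eval(a))/1000.; print(a,"delta u",tooldelta(s,q,t).round(2))
E
python3 s.py "(-75,-25,85)" "(-32,-25,58)"
```

```text
14.05 pos [ 0.5303 -0.0644  0.3581] axle [-0.0479 -0.022   0.1981] j [-0.178 -0.348  2.036  0.019  1.011 -1.508] F [-0.63  0.24  0.08]
[[-0.904, -0.003, 0.426], [0.017, 0.999, 0.043], [-0.426, 0.046, -0.903]]
(-75,-25,85) delta u [ 2.42 -0.27  3.02]
(-32,-25,58) delta u [ 1.51 -0.32  4.44]
```

Emit:
{"name": "drive_tool", "arguments": {"commands": [0.8, -0.09, 1, 0, 255, 0.8, -0.09, 1, 0, 255, 0.82, -0.09, 1, 0, 255, -0.45, -0.02, 0.7, 0, 255, -0.45, -0.02, 0.7, 0, 255, 0, 0, 0, 0, 255]}}

```text
t: 14.8
tool_pos: [0.5491, -0.0723, 0.2246]
orientation: [0.333, 2.67, -0.011]
wrist_force: [0.1, 0.6, -0.3]
width: 0.0002
grasp_force: 0.0
```

```bash
python3 s.py "(-32,-12,58)" "(-32,-2,55)" "(-32,12,50)" "(-32,22,42)" "(-32,30,34)"; python3 - <<'E'
from workcell import cams
import cv2
a=cams.read_camera("scene")["image"][:,:,::-1][100:260,150:280]
cv2.imwrite("pics/m3.png",cv2.resize(a,None,fx=3.7,fy=3.7,interpolation=2))
E
```

```text
14.8 pos [ 0.5491 -0.0723  0.2246] axle [-0.0277 -0.0251  0.0646] j [-0.188 -0.231  2.197  0.031  0.725 -1.53 ] F [ 0.12  0.61 -0.34]
[[-0.901, -0.002, 0.434], [0.018, 0.999, 0.043], [-0.433, 0.046, -0.9]]
(-32,-12,58) delta u [0.23 0.43 0.16]
(-32,-2,55) delta u [0.28 0.76 0.26]
(-32,12,50) delta u [0.36 1.21 0.43]
(-32,22,42) delta u [0.48 1.54 0.68]
(-32,30,34) delta u [0.6  1.79 0.94]
```

View pics/m3.png

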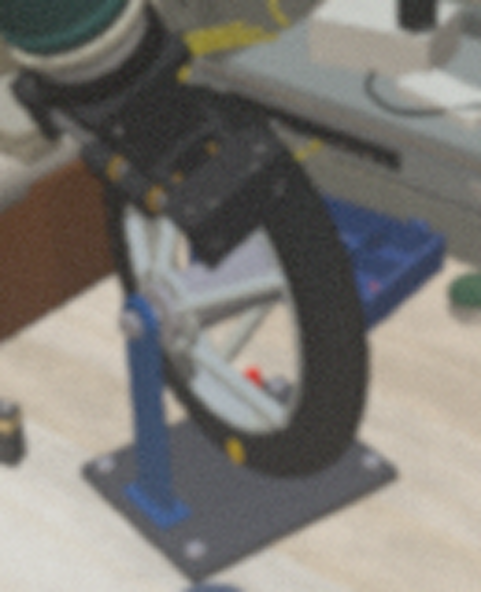

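The tip is between spokes at the front, just to the right of the upper spoke, with no contact force. First push to the left, along the arc.

Emit:
{"name": "drive_tool", "arguments": {"commands": [0.12, 0.22, 0.08, 0, 255, 0.11, 0.21, 0.08, 0, 255, 0.05, 0.33, 0.1, 0, 255, 0.08, 0.45, 0.17, 0, 255, 0.12, 0.33, 0.25, 0, 255, 0.06, 0.13, 0.13, 0, 255, 0.06, 0.12, 0.13, 0, 255, 0, 0, 0, 0, 255]}}

```text
t: 15.85
tool_pos: [0.5564, -0.0166, 0.1926]
orientation: [0.331, 2.671, -0.01]
wrist_force: [-1.1, 0.1, -0.3]
width: 0.0006
grasp_force: 0.2
```

```bash
cat > roll.py <<'E'
from h import *
from workcell import robot,cams
import cv2
q=np.load("q.npy");c=cams.read_camera("scene");im=c["image"].astype(float)
r,g,b=im[...,0],im[...,1],im[...,2]
# front yellow dot: search along its circle for the yellowest spot; red cap likewise
th=np.radians(np.arange(-180,180,1.))
D=np.array([wheel(q,t,[-.0185,0,.112])[0] for t in th]);V=np.array([wheel(q,t,[.004,0,.064])[0] for t in th])
def samp(ch,p): return cv2.remap(cv2.GaussianBlur(ch,(3,3),0).astype(np.float32),p[:,:1].astype(np.float32),p[:,1:].astype(np.float32),1).ravel()
y=samp((r+g)/2-b,proj(c,D)); k=np.argsort(-y)[:6]; print("dot roll",np.degrees(th[k]),y[k].round())
v=samp(r-(g+b)/2,proj(c,V)); k=np.argsort(-v)[:6]; print("cap roll",np.degrees(th[k]),v[k].round())
E
python3 roll.py; python3 s.py "(-45,30,60)" "(-75,-5,85)" "(-75,-42,80)" "(-32,-42,56)"
```

```text
dot roll [129. 128. 130. 127. 126. 131.] [71. 69. 68. 67. 63. 61.]
cap roll [128. 129. 127. 130. 126. 131.] [138. 137. 133. 130. 127. 123.]
15.9 pos [ 0.5563 -0.0168  0.1925] axle [-0.0339  0.0304  0.0325] j [-0.051 -0.189  2.226 -0.063  0.658 -1.334] F [ 0.06 -0.19  0.29]
[[-0.902, -0.003, 0.432], [0.017, 0.999, 0.043], [-0.432, 0.046, -0.901]]
(-45,30,60) delta u [-0.06  0.03 -0.98]
(-75,-5,85) delta u [ 0.46 -1.09 -2.22]
(-75,-42,80) delta u [ 0.51 -2.33 -2.12]
(-32,-42,56) delta u [-0.44 -2.38 -0.78]
```

The roll is now about 128.5°, and the dot and cap agree. I'll retract, step behind the next spoke (at about 20° to the right) and push it left.

Emit:
{"name": "drive_tool", "arguments": {"commands": [-0.06, 0, -0.98, 0, 255, 0.52, -0.56, -1, 0, 255, 0.05, -1, -0.2, 0, 255, 0, -1, 0.1, 0, 255, 0, -0.2, 0, 0, 255, -0.47, 0, 0.7, 0, 255, -0.48, 0, 0.68, 0, 255, 0, 0, 0, 0, 255]}}

```text
t: 16.9
tool_pos: [0.5396, -0.0988, 0.2121]
orientation: [0.333, 2.674, -0.009]
wrist_force: [0.6, 0.7, -0.2]
width: 0.0004
grasp_force: 0.0
```

```bash
python3 s.py "(-33,-36,56)" "(-33,-24,58)" "(-33,-12,58)" "(-33,0,55)" "(-33,12,50)" "(-33,22,42)" "(-34,30,34)" "(-34,33,30)"
```

```text
16.9 pos [ 0.5396 -0.0988  0.2121] axle [-0.0307 -0.0531  0.0521] j [-0.258 -0.228  2.218  0.079  0.709 -1.63 ] F [ 0.65  0.67 -0.24]
[[-0.903, -0.002, 0.43], [0.018, 0.999, 0.043], [-0.43, 0.047, -0.902]]
(-33,-36,56) delta u [ 0.02  0.58 -0.13]
(-33,-24,58) delta u [ 0.    0.98 -0.17]
(-33,-12,58) delta u [ 0.01  1.38 -0.15]
(-33,0,55) delta u [ 0.06  1.77 -0.04]
(-33,12,50) delta u [0.14 2.17 0.12]
(-33,22,42) delta u [0.26 2.49 0.38]
(-34,30,34) delta u [0.41 2.74 0.62]
(-34,33,30) delta u [0.47 2.83 0.74]
```

Emit:
{"name": "drive_tool", "arguments": {"commands": [0.02, 0.58, -0.13, 0, 255, -0.02, 0.4, -0.04, 0, 255, 0.01, 0.4, 0.02, 0, 255, 0.05, 0.39, 0.11, 0, 255, 0.08, 0.4, 0.16, 0, 255, 0.12, 0.32, 0.26, 0, 255, 0.15, 0.25, 0.24, 0, 255, 0.06, 0.09, 0.12, 0, 255]}}

```text
t: 17.9
tool_pos: [0.5574, -0.0141, 0.1929]
orientation: [0.331, 2.668, -0.01]
wrist_force: [-1.9, 2.8, 5.6]
width: 0.0006
grasp_force: 2.3
```

Emit:
{"name": "drive_tool", "arguments": {"commands": [0, 0, 0, 0, 255, 0, 0, 0, 0, 255]}}

```text
t: 18.15
tool_pos: [0.5564, -0.015, 0.1914]
orientation: [0.333, 2.672, -0.011]
wrist_force: [-0.9, 0.2, 0.5]
width: 0.0005
grasp_force: 0.6
```

```bash
python3 roll.py; python3 s.py
```

```text
dot roll [50. 51. 52. 49. 53. 48.] [114. 110. 100.  99.  84.  73.]
cap roll [51. 50. 52. 49. 53. 48.] [64. 63. 63. 61. 59. 57.]
18.2 pos [ 0.5564 -0.0151  0.1914] axle [-0.0342  0.0321  0.0314] j [-0.047 -0.187  2.226 -0.067  0.655 -1.326] F [-1.27  1.    1.67]
[[-0.902, -0.002, 0.432], [0.018, 0.999, 0.043], [-0.432, 0.046, -0.901]]
```

Roll is about 50.5°. I'll repeat the detour for the final spoke.

Emit:
{"name": "drive_tool", "arguments": {"commands": [-0.06, 0, -0.98, 0, 255, 0.52, -0.56, -1, 0, 255, 0.05, -1, -0.2, 0, 255, 0, -1, 0.1, 0, 255, 0, -0.05, 0, 0, 255, -0.45, 0, 0.65, 0, 255, -0.45, 0, 0.65, 0, 255, 0, 0, 0, 0, 255]}}

```text
t: 19.2
tool_pos: [0.5385, -0.0916, 0.2125]
orientation: [0.333, 2.674, -0.009]
wrist_force: [-1.4, -0.3, -0.4]
width: 0.0002
grasp_force: 0.0
```

```bash
python3 s.py "(-33,-36,56)" "(-33,-24,58)" "(-33,-12,58)" "(-33,0,55)" "(-33,6,53)" "(-33,11,51)"
```

```text
19.2 pos [ 0.5385 -0.0916  0.2125] axle [-0.0334 -0.0465  0.0525] j [-0.242 -0.234  2.222  0.068  0.71  -1.606] F [-1.45 -0.31 -0.45]
[[-0.903, -0.003, 0.43], [0.018, 0.999, 0.043], [-0.43, 0.047, -0.902]]
(-33,-36,56) delta u [-0.06  0.35 -0.08]
(-33,-24,58) delta u [-0.08  0.76 -0.13]
(-33,-12,58) delta u [-0.07  1.16 -0.11]
(-33,0,55) delta u [-0.02  1.55 -0.  ]
(-33,6,53) delta u [0.01 1.75 0.07]
(-33,11,51) delta u [0.04 1.91 0.14]
```

Emit:
{"name": "drive_tool", "arguments": {"commands": [-0.06, 0.35, -0.08, 0, 255, -0.01, 0.2, -0.03, 0, 255, -0.01, 0.2, -0.02, 0, 255, 0, 0.2, 0.01, 0, 255, 0.01, 0.2, 0.01, 0, 255, 0.02, 0.2, 0.05, 0, 255, 0.03, 0.2, 0.06, 0, 255, 0.01, 0.1, 0.03, 0, 255]}}

```text
t: 20.2
tool_pos: [0.5517, -0.0438, 0.2172]
orientation: [0.331, 2.668, -0.01]
wrist_force: [-1.1, -0.4, 3.5]
width: 0.0007
grasp_force: 1.7
```

Emit:
{"name": "drive_tool", "arguments": {"commands": [0, 0, 0, 0, 255, 0, 0, 0, 0, 255]}}

```text
t: 20.45
tool_pos: [0.5506, -0.0441, 0.2153]
orientation: [0.332, 2.671, -0.01]
wrist_force: [-0.1, -0.6, 0.5]
width: 0.0008
grasp_force: 0.1
```

```bash
python3 roll.py; python3 s.py "(-33,11,51)"
```

```text
dot roll [-78. -77. -76. -79. -75. -80.] [20. 20. 19. 19. 17. 16.]
cap roll [123. 124. 122. 125. 126. 121.] [14. 14. 14. 14. 14. 13.]
20.5 pos [ 0.5506 -0.0442  0.2152] axle [-0.033   0.0024  0.0552] j [-0.12  -0.224  2.209 -0.014  0.707 -1.434] F [ 0.11 -0.75  0.75]
[[-0.902, -0.002, 0.432], [0.018, 0.999, 0.043], [-0.432, 0.047, -0.901]]
(-33,11,51) delta u [0.07 0.28 0.14]
```

The gripper hides both markers. By geometry the spoke is at about 22–25° of the 36° wanted. I'll nudge some more, retract clear and measure.

Emit:
{"name": "drive_tool", "arguments": {"commands": [0.03, 0.14, 0.06, 0, 255, 0.03, 0.13, 0.06, 0, 255, 0, 0, 0, 0, 255, -0.06, 0, -1, 0, 255, 0.3, 0, -1, 0, 255, 0.3, 0.5, -1, 0, 255, 0, 1, -1, 0, 255, 0, 1, -1, 0, 255]}}

```text
t: 21.5
tool_pos: [0.491, 0.0501, 0.3441]
orientation: [0.334, 2.671, -0.01]
wrist_force: [0.3, -0.1, -0.1]
width: 0.0005
grasp_force: 0.0
```

Emit:
{"name": "drive_tool", "arguments": {"commands": [0, 1, -0.5, 0, 255, 0, 1, 0, 0, 255, 0, 0, 0, 0, 255]}}

```text
t: 21.88
tool_pos: [0.4992, 0.1105, 0.3596]
orientation: [0.328, 2.672, -0.01]
wrist_force: [-0.1, 0.1, -0.9]
width: 0.0005
grasp_force: 0.0
```

```bash
python3 roll.py; python3 s.py;  python3 - <<'E'
from workcell import cams
import cv2,numpy as np
a=cams.read_camera("scene")["image"][:,:,::-1][80:250,140:280]
b=cams.read_camera("top")["image"][:,:,::-1][150:250,165:285]
o=np.zeros((510,800,3),np.uint8);o[:510,:420]=cv2.resize(a,None,fx=3,fy=3,interpolation=2);o[:300,430:790]=cv2.resize(b,None,fx=3,fy=3,interpolation=2)
cv2.imwrite("pics/m4.png",o)
E
```

```text
dot roll [10.  9. 11.  8. 12.  7.] [105. 101. 100.  94.  91.  78.]
cap roll [  6.   7.   5.   8.   9. -93.] [20. 20. 19. 19. 18. 17.]
21.925 pos [0.4989 0.1094 0.3592] axle [-0.1196  0.1394  0.1992] j [ 0.287 -0.375  2.054 -0.208  1.059 -0.974] F [-0.31  0.14  0.72]
[[-0.902, -0.005, 0.432], [0.015, 0.999, 0.043], [-0.432, 0.045, -0.901]]
```

View pics/m4.png

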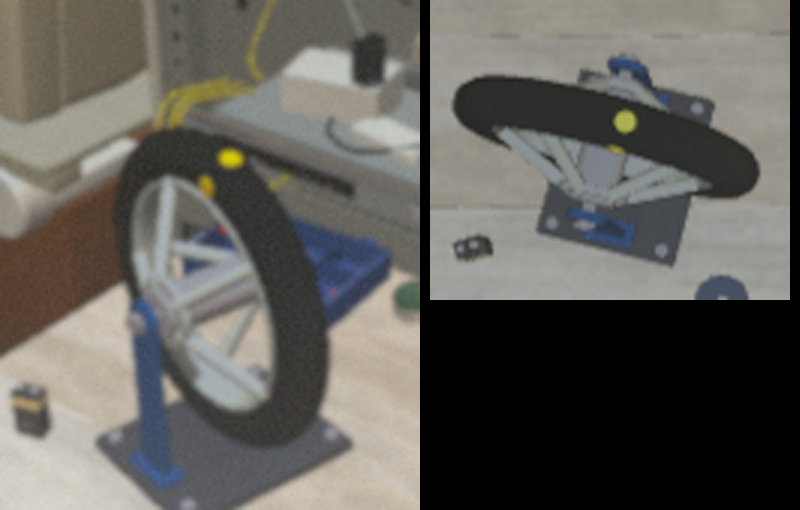

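Both yellow dots are now near the top, with the valve about 7–10° short (to the right). Next is a precise measurement using both cameras, checked against the tyre outline.

```bash
cat > fine.py <<'E'
from h import *
from workcell import cams
import cv2
q=np.load("q.npy")
u,v=np.meshgrid(np.linspace(0,2*np.pi,180),np.linspace(0,2*np.pi,40))
T=np.c_[(.02*np.sin(v)).ravel(),((.112+.02*np.cos(v))*np.sin(u)).ravel(),((.112+.02*np.cos(v))*np.cos(u)).ravel()+.16]
C={};obs=[]
for n in ("scene","top"):
    c=C[n]=cams.read_camera(n);im=c["image"].astype(float);r,g,b=im[...,0],im[...,1],im[...,2]
    ye=((((r+g)/2-b)>45)&(g>70)).astype(np.uint8)
    k,l,s,cen=cv2.connectedComponentsWithStats(ye)
    for name,p in (("tread",[0,0,.132]),("front",[-.0185,0,.112])):
        e=proj(c,wheel(q,np.radians(5),p))[0]
        i=min(range(1,k),key=lambda i:np.hypot(*(cen[i]-e)) if s[i,4]>=5 else 1e9)
        w=((r+g)/2-b)*(l==i); yy,xx=np.mgrid[:384,:512]
        o=np.array([(w*xx).sum(),(w*yy).sum()])/w.sum()
        print(n,name,s[i,4],o.round(1)); obs.append((n,p,o))
    P=proj(c,stand(q,T)); dark=((im.max(2)<75)&(ye==0)).astype(np.uint8)
    h=cv2.convexHull(P.astype(np.float32)); m=np.zeros(dark.shape,np.uint8);cv2.fillConvexPoly(m,cv2.convexHull(P.round().astype(int)),1)
    m=cv2.dilate(m,np.ones((7,7)));k2,l2,s2,_=cv2.connectedComponentsWithStats(dark*m);i=1+np.argmax(s2[1:,4]);x,y,w_,h_=s2[i,:4]
    print(n,"tyre box seen",x-.5,x+w_-.5,y-.5,y+h_-.5,"model",P.min(0).round(1),P.max(0).round(1))
def f(a): return np.concatenate([proj(C[n],wheel([q[0]+a[1],q[1]+a[2],q[2]],a[0],p))[0]-o for n,p,o in obs]+[np.array(a[1:])*200])
r=least_squares(f,[.1,0,0]);print("roll deg",np.degrees(r.x[0]),"shift mm",r.x[1:]*1e3,r.fun.round(1))
r=least_squares(lambda a:f([a[0],0,0]),[.1]);print("no shift: roll",np.degrees(r.x),r.fun.round(1))
E
python3 fine.py
```

```text
scene tread 49 [216.4 132.3]
scene front 28 [208.4 141.4]
scene tyre box seen 176.5 248.5 122.5 229.5 model [177.8 122.7] [251.2 230.7]
top tread 44 [229.6 190.1]
top front 8 [226.9 199.5]
top tyre box seen 172.5 274.5 175.5 215.5 model [172.9 175.9] [275.5 216.6]
roll deg 10.54199145231613 shift mm [ 0.35058097 -1.5316981 ] [ 0.3  0.1  0.7  1.1 -0.6  0.2 -0.7  0.   0.1 -0.3]
no shift: roll [11.21737283] [ 0.1  0.3  0.4  1.3 -0.6  0.6 -0.8  0.3  0.   0. ]
```

Roll is about 11°. I'll go back in and push the same spoke that last bit, slowly.

```bash
python3 s.py "(-80,2,88)" "(-33,2,56)" "(-33,10,54)" "(-33,20,50)"
```

```text
22.125 pos [0.4989 0.1077 0.3593] axle [-0.1192  0.1378  0.1993] j [ 0.284 -0.377  2.055 -0.208  1.059 -0.973] F [-0.13  0.27  0.1 ]
[[-0.902, -0.001, 0.433], [0.019, 0.999, 0.042], [-0.432, 0.046, -0.901]]
(-80,2,88) delta u [ 0.34 -4.69  3.72]
(-33,2,56) delta u [-0.61 -4.74  5.36]
(-33,10,54) delta u [-0.57 -4.48  5.43]
(-33,20,50) delta u [-0.51 -4.15  5.56]
```

Emit:
{"name": "drive_tool", "arguments": {"commands": [0.06, -0.94, 0.5, 0, 255, 0.07, -0.94, 0.6, 0, 255, 0.07, -0.94, 0.8, 0, 255, 0.07, -0.94, 0.9, 0, 255, 0.07, -0.93, 0.92, 0, 255, -0.47, -0.02, 0.82, 0, 255, -0.48, -0.03, 0.82, 0, 255, 0, 0, 0, 0, 255]}}

```text
t: 23.12
tool_pos: [0.5505, -0.0448, 0.2146]
orientation: [0.336, 2.674, -0.011]
wrist_force: [-0.8, -0.1, -1.0]
width: 0.0001
grasp_force: 0.0
```

```bash
python3 s.py "(-33,10,54)" "(-33,17,51.5)" "(-33,20,50)"
```

```text
23.125 pos [ 0.5505 -0.0448  0.2146] axle [-0.0329  0.0018  0.0546] j [-0.12  -0.222  2.208 -0.016  0.708 -1.431] F [-0.82 -0.06 -0.96]
[[-0.903, -0.0, 0.43], [0.02, 0.999, 0.041], [-0.43, 0.046, -0.902]]
(-33,10,54) delta u [0.02 0.27 0.03]
(-33,17,51.5) delta u [0.06 0.5  0.11]
(-33,20,50) delta u [0.08 0.6  0.16]
```

Emit:
{"name": "drive_tool", "arguments": {"commands": [0.01, 0.14, 0.02, 0, 255, 0.02, 0.13, 0.04, 0, 255, 0.02, 0.09, 0.04, 0, 255, 0.02, 0.09, 0.04, 0, 255, 0.02, 0.08, 0.04, 0, 255, 0, 0, 0, 0, 255, 0, -0.1, -0.8, 0, 255, 0.1, 0, -1, 0, 255]}}

```text
t: 24.12
tool_pos: [0.5272, -0.0266, 0.2572]
orientation: [0.333, 2.674, -0.011]
wrist_force: [-0.0, -0.0, -0.1]
width: 0.001
grasp_force: 0.0
```

Emit:
{"name": "drive_tool", "arguments": {"commands": [0.3, 0, -1, 0, 255, 0.2, 0.5, -1, 0, 255, 0, 1, -1, 0, 255, 0, 1, -0.5, 0, 255, 0, 1, 0, 0, 255, 0, 1, 0, 0, 255, 0, 0, 0, 0, 255]}}

```text
t: 25.0
tool_pos: [0.5015, 0.1159, 0.352]
orientation: [0.328, 2.672, -0.01]
wrist_force: [0.8, -0.7, -0.5]
width: 0.0003
grasp_force: 0.0
```

```bash
sed -i 's/radians(5)/radians(2)/' fine.py; python3 fine.py; python3 s.py "(-80,2,88)" "(-33,2,56)"
```

```text
scene tread 43 [212.4 128.7]
scene front 27 [204.9 138.5]
scene tyre box seen 176.5 249.5 122.5 229.5 model [177.8 122.7] [251.2 230.7]
top tread 44 [222.7 188.2]
top front 9 [220.3 197.6]
top tyre box seen 172.5 274.5 175.5 215.5 model [172.9 175.9] [275.5 216.6]
roll deg 4.4144212017459346 shift mm [1.28350023 0.24666948] [ 0.2  0.2  0.7  0.9 -0.9  0.1 -0.1  0.2  0.3  0. ]
no shift: roll [4.3019975] [-0.2  0.4  0.3  1.1 -0.9  0.6 -0.1  0.7  0.   0. ]
25.1 pos [0.5012 0.1142 0.3519] axle [-0.1186  0.1446  0.1919] j [ 0.298 -0.365  2.06  -0.216  1.045 -0.956] F [ 0.25 -0.38 -0.75]
[[-0.902, -0.003, 0.432], [0.016, 0.999, 0.042], [-0.432, 0.045, -0.901]]
(-80,2,88) delta u [ 0.26 -4.91  3.47]
(-33,2,56) delta u [-0.69 -4.96  5.11]
```

Roll is about 4.3° by the plate fit, but the tyre outline suggests a small centre offset. I'll refine it with sub-pixel tyre edges before the last nudge.

```bash
cat > ref.py <<'E'
exec(open("fine.py").read().split("def f(a)")[0])
from scipy.ndimage import map_coordinates
S={}
for n,c in C.items():
    g=c["image"].astype(float).mean(2)
    P=proj(c,stand(q,T)).astype(np.float32);h=cv2.convexHull(P)[:,0]
    h=np.vstack([h,h[:1]]);L=np.r_[0,np.cumsum(np.hypot(*np.diff(h,axis=0).T))]
    t=np.arange(0,L[-1],1.);p=np.c_[np.interp(t,L,h[:,0]),np.interp(t,L,h[:,1])]
    d=np.roll(p,-2,0)-np.roll(p,2,0);nn=np.c_[d[:,1],-d[:,0]];nn/=np.linalg.norm(nn,axis=1)[:,None]
    if ((p-p.mean(0))*nn).sum()<0: nn=-nn
    o=np.arange(-6,6.1,.25);A=[];B=[]
    for a,m in zip(p,nn):
        pr=map_coordinates(g,[a[1]+o*m[1],a[0]+o*m[0]],order=1)
        lo,hi=pr[:10].mean(),pr[-10:].mean()
        if lo<80 and hi-lo>60:
            k=np.argmax(pr>(lo+hi)/2);A.append(m);B.append(o[k])
    A=np.array(A);B=np.array(B);w=np.ones(len(B))
    X=np.c_[A,np.ones(len(A))]
    r=least_squares(lambda x:X@x-B,[0,0,0],loss="soft_l1",f_scale=.5)
    S[n]=r.x[:2];print(n,len(B),"tyre image shift",r.x[:2].round(2),"grow",r.x[2].round(2),"rms",np.std(X@r.x-B).round(2))
for sel in (("scene",),("top",),("scene","top")):
    r=least_squares(lambda a:np.concatenate([proj(C[n],wheel(q,a[0],p))[0]+S[n]-o for n,p,o in obs if n in sel]),[.05])
    print(sel,"roll rel. to tyre",np.degrees(r.x),r.fun.round(1))
E
python3 ref.py
```

```text
scene tread 43 [212.4 128.7]
scene front 28 [204.9 138.4]
scene tyre box seen 176.5 249.5 121.5 228.5 model [177.8 122.7] [251.2 230.7]
top tread 44 [222.7 188.2]
top front 10 [220.5 197.7]
top tyre box seen 172.5 274.5 175.5 215.5 model [172.9 175.9] [275.5 216.6]
scene 59 tyre image shift [-1.24 -1.28] grow -0.27 rms 1.14
top 128 tyre image shift [-0.92 -1.05] grow 0.05 rms 0.41
('scene',) roll rel. to tyre [6.06010823] [-0.4 -0.1  0.   0.6]
('top',) roll rel. to tyre [5.90698792] [-0.1 -0.   0.2 -0.1]
('scene', 'top') roll rel. to tyre [5.96236036] [-0.4 -0.1 -0.   0.6 -0.1 -0.   0.2 -0.1]
```

Both cameras agree relative to the tyre: 5.95° remaining. Same approach again, ending about 6 mm further round.

Emit:
{"name": "drive_tool", "arguments": {"commands": [0.05, -0.96, 0.4, 0, 255, 0.05, -0.96, 0.6, 0, 255, 0.05, -0.96, 0.75, 0, 255, 0.05, -0.96, 0.85, 0, 255, 0.06, -0.97, 0.87, 0, 255, -0.47, -0.02, 0.82, 0, 255, -0.48, -0.03, 0.82, 0, 255, 0, 0, 0, 0, 255]}}

```text
t: 26.2
tool_pos: [0.5509, -0.0429, 0.2151]
orientation: [0.336, 2.673, -0.012]
wrist_force: [-0.6, 0.7, -0.5]
width: 0.0003
grasp_force: 0.0
```

```bash
python3 s.py "(-33,14,51)" "(-33,18,49.3)" "(-33,23,46)"
```

```text
26.2 pos [ 0.5509 -0.0429  0.2151] axle [-0.033   0.0038  0.0551] j [-0.115 -0.222  2.207 -0.019  0.709 -1.424] F [-0.57  0.7  -0.47]
[[-0.903, 0.0, 0.431], [0.02, 0.999, 0.041], [-0.43, 0.046, -0.902]]
(-33,14,51) delta u [0.07 0.33 0.14]
(-33,18,49.3) delta u [0.09 0.46 0.19]
(-33,23,46) delta u [0.14 0.63 0.3 ]
```

Emit:
{"name": "drive_tool", "arguments": {"commands": [0.03, 0.17, 0.07, 0, 255, 0.04, 0.16, 0.07, 0, 255, 0.02, 0.1, 0.04, 0, 255, 0.02, 0.07, 0.04, 0, 255, 0.02, 0.07, 0.04, 0, 255, 0.01, 0.06, 0.04, 0, 255, 0, 0, 0, 0, 255, 0, -0.1, -0.8, 0, 255]}}

```text
t: 27.2
tool_pos: [0.5438, -0.0239, 0.2269]
orientation: [0.333, 2.675, -0.011]
wrist_force: [0.8, -0.4, -0.1]
width: 0.0007
grasp_force: 0.0
```

Emit:
{"name": "drive_tool", "arguments": {"commands": [0.1, 0, -1, 0, 255, 0.3, 0, -1, 0, 255, 0.2, 0.5, -1, 0, 255, 0, 1, -1, 0, 255, 0, 1, -0.5, 0, 255, 0, 1, 0, 0, 255, 0, 1, 0, 0, 255, 0, 0, 0, 0, 255]}}

```text
t: 28.2
tool_pos: [0.503, 0.121, 0.3488]
orientation: [0.328, 2.672, -0.01]
wrist_force: [-0.7, 0.1, 0.1]
width: 0.0006
grasp_force: 0.0
```

```bash
sed -i 's/radians(2)/radians(0)/' fine.py; python3 ref.py; python3 s.py "(-80,2,88)" "(-33,2,56)"
```

```text
scene tread 39 [208.6 126.2]
scene front 27 [201.9 135.9]
scene tyre box seen 176.5 249.5 122.5 228.5 model [177.8 122.7] [251.2 230.7]
top tread 44 [216.6 186.8]
top front 8 [215.5 196.5]
top tyre box seen 172.5 274.5 175.5 215.5 model [172.9 175.9] [275.5 216.6]
scene 58 tyre image shift [-1.38 -1.07] grow -0.24 rms 1.17
top 132 tyre image shift [-0.9  -1.06] grow 0.05 rms 0.41
('scene',) roll rel. to tyre [0.13887739] [-0.4  0.  -0.3  1. ]
('top',) roll rel. to tyre [-0.01495629] [-0.1 -0.   0.2 -0.1]
('scene', 'top') roll rel. to tyre [0.03550602] [-0.4 -0.  -0.3  1.  -0.  -0.   0.2 -0.1]
28.3 pos [0.5026 0.1192 0.3486] axle [-0.1184  0.1498  0.1886] j [ 0.31  -0.357  2.061 -0.222  1.039 -0.94 ] F [ 0.7  -0.05 -0.11]
[[-0.902, -0.003, 0.432], [0.017, 0.999, 0.042], [-0.432, 0.045, -0.901]]
(-80,2,88) delta u [ 0.21 -5.08  3.36]
(-33,2,56) delta u [-0.74 -5.13  5.  ]
```

Roll is 0.0° relative to the tyre, with both cameras agreeing, and the robot is clear. Handing in.

```bash
python3 -c "
from workcell import robot
print(robot.hand_in())"
```

```text
the job is handed in; nothing more can be done
None
```

The wheel is at rest with its valve at twelve o'clock (measured within about 0.2° by both cameras); it was turned by pushing on front spokes only, the arm is clear, and the job is handed in at about 28 s, though joint 5 read 2.662 rad against its stated 2.66 limit at one point while I was getting the tool tilt.

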